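Put the round lids on their pots

ROBOT

A 6-joint arm with a two-finger parallel gripper is mounted at the origin on a cart in front of the work surface, level with it; the furniture and walls round the work are solid. World frame = base frame: x ahead of the robot, y to its left, z up, the work surface at z = 0. Lengths are in m, angles in rad, forces in N, time in s.
With the tool pointing down it reaches from about 0.3 to 0.825 m from the base axis. Payload 5.4 kg.
Tool frame: the origin (TCP) lies midway between the tips of the shut fingers; the grasp point (between the pads) lies 19 mm behind it; z points along the fingers, y is the line along which they close (so a half turn about z gives the same grasp; the last joint's range is limited). The gripper opens to 92 mm and grips with 3 to 60 N. Pads are 20 mm wide; open, the fingers measure 128 mm over their backs; the gripper's body (75 mm by 189 mm) begins 69 mm behind the grasp point.
Start: joints at [1.054, 0.158, 1.597, -0, 1.386, -0.21], TCP at [0.174, 0.548, 0.187] pointing down, gripper open.
Joint ranges: [-2.91, 2.91], [-0.94, 2.29], [0.18, 2.7], [-1.29, 4.43], [0.17, 2.64], [-3, 3]. Speed limits (rad/s): [2.57, 2.57, 3.14, 3.14, 3.14, 3.14].

INTERFACE

Orientations are given as a unit quaternion [x, y, z, w].
In Python, from plant import movep, move_straight, move_j, set_gripper, pause, solve_ik, get_image, camera_info, MotionError, hand_in, read_time_s, read_joint_positions, read_qvel, read_joint_torque, read_tool_pos, read_tcp_rot, read_contact_force, read_ft_torque, read_grip_width, read_finger_force gives the robot as it stands. The module is installed in compiled form; this text tells all that it offers. Calls block until the motion is done:
- movep(position, orientation): joint-space move of the TCP to a pose.
- move_straight(position, orientation=None, rate=0.15, force_limit=None): straight line of the TCP; orientation=None keeps the orientation; rate is the mean speed in m/s. With force_limit (N) it stops when the force on the tool has changed by that much, and returns True; else False.
- move_j(angles): joint-space move.
- set_gripper(opening): opening from 0.0 (shut) to 1.0 (fully open); the grip force is fixed at half the most; returns when the fingers have stopped.
- pause(seconds).
- solve_ik(position, orientation): joint angles nearest the present ones, or None.
- get_image(name): name is "scene" or "top"; returns the picture (384x512x3 uint8, red, green, blue); there is no depth.
- camera_info(name): a dict with "fov_y" (degrees; the focal length in pixels is half the picture's height over the tangent of half this angle, whatever the lens; pixels are square), "cx", "cy" (the principal point, pixels), "xyz" and "attitude" of the camera in the world. Camera axes: x right, y up, looking along -z (the intrinsics and any distortion apply to the point x, -y, -z); pixel columns grow to the right and rows downward; lengths in m; the calibration is good to about 2 mm. A picture is of the moment at which its call begins. camera_info takes no time and is no camera call.
A pose or a line that the arm cannot do raises MotionError and nothing moves.
- hand_in(): hands the job in; it is judged then, once.
Readings, each from a call of its own:
- read_time_s(): time.
- read_joint_positions(): joint angles.
- read_qvel(): joint speeds.
- read_joint_torque(): joint torques, N m.
- read_tool_pos(): TCP position.
- read_tcp_rot(): TCP orientation.
- read_contact_force(): force on the tool from outside, world axes, zero at the start.
- read_ft_torque(): the same for the moment, N m.
- read_grip_width(): opening from 0.0 (shut) to 1.0 (fully open).
- read_finger_force(): force on a finger pad.
Only numpy, scipy, OpenCV 4.12 (cv2) and the standard library are available. Lean on these libraries where they do the work, as an engineer would, in place of code of your own. Each camera call takes 0.05 s, during which the arm holds its last target. There are 200 camera calls.

TASK

Put each of the three round lids on the open pot it fits, small on small, medium on medium and large on large, so that every lid sits flat on the rim with its flange in the mouth. Leave the pots standing where they are, and leave the square lid lying where it is.

Things in the scene. Friction and masses are not known exactly. Their poses are not given: they have to be found in the camera images.
- lid_small_grip (a point): Small round clay lid, loose, upright on the table: disc 60 mm across, 6 thick; central upright knob 22 mm thick, 36 tall; below the disc an 8 mm deep round flange, 42 mm across at the disc, 34 at its bottom, that enters the pot's mouth. Point: on the knob's axis, 22 mm above the disc's top, 28 above its underside, 36 above the flange's bottom (and table). z up. 50 g.
- lid_medium_grip (a point): Medium round clay lid, loose, upright on the table: disc 78 mm across, 6 thick; central upright knob 22 mm thick, 36 tall; below the disc an 8 mm deep round flange, 60 mm across at the disc, 52 at its bottom, that enters the pot's mouth. Point: on the knob's axis, 22 mm above the disc's top, 28 above its underside, 36 above the flange's bottom (and table). z up. 80 g.
- lid_large_grip (a point): Large round clay lid, loose, upright on the table: disc 96 mm across, 6 thick; central upright knob 22 mm thick, 36 tall; below the disc an 8 mm deep round flange, 78 mm across at the disc, 70 at its bottom, that enters the pot's mouth. Point: on the knob's axis, 22 mm above the disc's top, 28 above its underside, 36 above the flange's bottom (and table). z up. 120 g.
- pot_small_rim (a point): Small open round clay pot, loose, upright on the table: 46 mm tall, belly 66 mm across, rim 60 mm across outside, mouth 48 inside, wall 6. Point: centre of the mouth, level with the rim's top, 46 mm above the table. z up. The small lid's disc is as wide as this rim and rests on it. 250 g.
- pot_medium_rim (a point): Medium open round clay pot, loose, upright on the table: 54 mm tall, belly 84 mm across, rim 78 mm across outside, mouth 66 inside, wall 6. Point: centre of the mouth, level with the rim's top, 54 mm above the table. z up. The medium lid's disc is as wide as this rim and rests on it. 400 g.
- pot_large_rim (a point): Large open round clay pot, loose, upright on the table: 62 mm tall, belly 102 mm across, rim 96 mm across outside, mouth 84 inside, wall 6. Point: centre of the mouth, level with the rim's top, 62 mm above the table. z up. The large lid's disc is as wide as this rim and rests on it. 600 g.
- lid_square_grip (a point): A square clay lid of the same material, loose, lying on the table: a 74 mm square plate 6 mm thick on a 56 mm square flange 8 mm deep, with the same knob (22 mm thick, 36 mm tall). It fits none of these pots and stays where it is. This point is on the knob's axis, 36 mm above the table; z points up.

How it is judged:
At the end, for the whole second after the job is handed in: Each round lid lies on the pot of its own size: centres within 8 mm in plan, its disc resting on the rim (knob point 25 to 31 mm above the rim), level within 0.06 rad; the pots stand upright (0.05 rad) within 30 mm of where they were, the square lid within 20 mm of where it was (horizontal distance between lid_small_grip and pot_small_rim below 0.008 m and z of lid_small_grip in the frame of pot_small_rim between 0.025 and 0.031 m and angle between each of lid_small_grip, lid_medium_grip, lid_large_grip's own z axis and vertical below 0.06 rad and angle between each of pot_small_rim, pot_medium_rim, pot_large_rim's own z axis and vertical below 0.05 rad and distance of each of pot_small_rim, pot_medium_rim, pot_large_rim from where it was at the start of the episode below 0.03 m and horizontal distance between lid_medium_grip and pot_medium_rim below 0.008 m and z of lid_medium_grip in the frame of pot_medium_rim between 0.025 and 0.031 m and horizontal distance between lid_large_grip and pot_large_rim below 0.008 m and z of lid_large_grip in the frame of pot_large_rim between 0.025 and 0.031 m and distance of lid_square_grip from where it was at the start of the episode below 0.02 m); the robot touches nothing.
It fails at once if the small pot is tipped or lifted, or pushed more than 30 mm (angle between pot_small_rim's own z axis and vertical above 0.3 rad or distance of pot_small_rim from where it was at the start of the episode above 0.03 m).
It fails at once if the medium pot is tipped or lifted, or pushed more than 30 mm (angle between pot_medium_rim's own z axis and vertical above 0.3 rad or distance of pot_medium_rim from where it was at the start of the episode above 0.03 m).
It fails at once if the large pot is tipped or lifted, or pushed more than 30 mm (angle between pot_large_rim's own z axis and vertical above 0.3 rad or distance of pot_large_rim from where it was at the start of the episode above 0.03 m).
It fails at once if the square lid is moved more than 20 mm (distance of lid_square_grip from where it was at the start of the episode above 0.02 m).
It also fails if it takes over 83 s, if anything falls off the work surface, if the arm or the gripper's body presses on something with over 40 N, if the wrist force passes 120 N, or if a joint passes its speed limit or range.

## Working session

There is one attempt and no reset: what is moved stays moved. The work goes in short steps, each a Python script; the robot and the scene stay as the last script left them, time stands still between calls to the robot, and variables do not carry over. Pictures are saved under pics/ and viewed, at most 14 in all, crops included, and the job is handed in when it is done.

```bash
mkdir -p pics; python3 - <<'E'
from plant import *
import cv2
for n in("scene","top"):
    cv2.imwrite(f"pics/{n}0.png",get_image(n)[:,:,::-1]); print(n,camera_info(n))
print(read_time_s(),read_tool_pos(),read_tcp_rot())
E
```

```text
scene {'fov_y': 46.476696516908966, 'cx': 249.1279848875844, 'cy': 199.00025205636118, 'xyz': array([ 0.10096029, -0.55312228,  0.55767811]), 'attitude': array([ 0.46675486, -0.13830547, -0.23503541,  0.84129059])}
top {'fov_y': 56.764112060058295, 'cx': 255.1595480660301, 'cy': 184.82919809697412, 'xyz': array([0.32399163, 0.09512219, 0.93723884]), 'attitude': array([ 0.07940048, -0.07331478, -0.69415374,  0.71166783])}
0.1 [0.17335958 0.54760444 0.18621656] [ 1.52813644e-01  9.88254663e-01 -7.87898821e-04 -3.02033013e-04]
```

View pics/scene0.png

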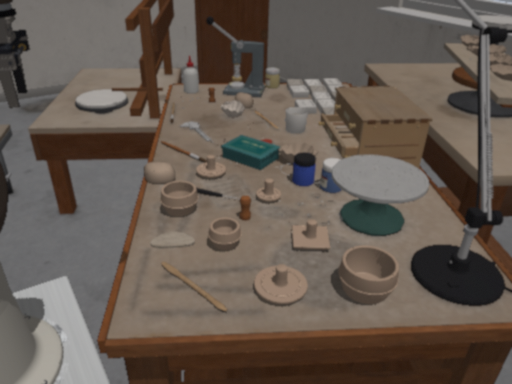

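View pics/top0.png

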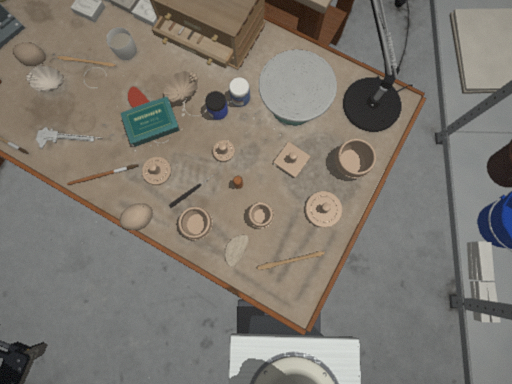

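The pictures show the round lids at top pixels L(323,209), M(156,171), S(223,151), the square lid at (291,159), and the pots at L(356,158), M(194,222), S(260,215). I'll enlarge both views and cast rough rays.

```bash
cat > h.py <<'E'
from plant import *
import numpy as np, cv2
from scipy.spatial.transform import Rotation as R
def ray(n,u,v):
    c=camera_info(n); f=192/np.tan(np.radians(c['fov_y'])/2)
    d=R.from_quat(c['attitude']).apply([(u-c['cx'])/f,-(v-c['cy'])/f,-1]); return np.array(c['xyz']),d
def onz(n,u,v,z):
    o,d=ray(n,u,v); return (o+d*(z-o[2])/d[2])[:2]
def px(n,p):
    c=camera_info(n); f=192/np.tan(np.radians(c['fov_y'])/2)
    q=R.from_quat(c['attitude']).inv().apply(np.array(p)-c['xyz']); return np.array([c['cx']-f*q[0]/q[2],c['cy']+f*q[1]/q[2]])
def circ(n,x,y,z,r,k=60):
    return np.array([px(n,[x+r*np.cos(t),y+r*np.sin(t),z]) for t in np.linspace(0,2*np.pi,k)])
E
python3 - <<'E'
from h import *
t=cv2.imread("pics/top0.png");s=cv2.imread("pics/scene0.png")
cv2.imwrite("pics/t1.png",cv2.resize(t[125:250,130:390],None,fx=3,fy=3,interpolation=cv2.INTER_CUBIC))
cv2.imwrite("pics/s1.png",cv2.resize(s[145:315,140:406],None,fx=3,fy=3,interpolation=cv2.INTER_CUBIC))
for k,a,z,b in[("Ldisc",(323,209),.014,(281,287)),("Mdisc",(156,171),.014,(211,171)),("Sdisc",(223,151),.014,(268,195)),("sq",(291,159),.014,(311,238)),
 ("Lp",(356,158),.062,(368,266)),("Mp",(194,222),.054,(179,191)),("Sp",(260,215),.046,(224,229))]:
    p,q=onz("top",*a,z),onz("scene",*b,z); print(k,p.round(4),q.round(4),np.hypot(*p).round(3))
E
```

```text
Ldisc [ 0.4664 -0.0735] [ 0.4624 -0.087 ] 0.472
Mdisc [0.5584 0.3731] [0.5555 0.3572] 0.672
Sdisc [0.6189 0.1955] [0.6158 0.1842] 0.649
sq [0.6006 0.0108] [ 5.977e-01 -5.000e-04] 0.601
Lp [ 0.5929 -0.1511] [ 0.5879 -0.1619] 0.612
Mp [0.4196 0.2551] [0.4185 0.243 ] 0.491
Sp [0.4423 0.0912] [0.4396 0.0774] 0.452
```

View pics/t1.png

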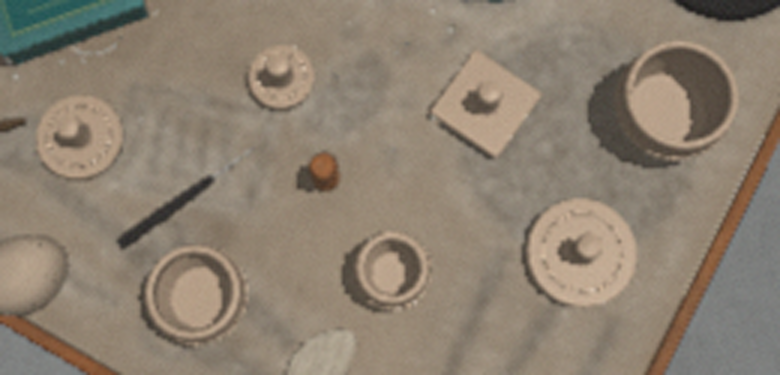

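View pics/s1.png

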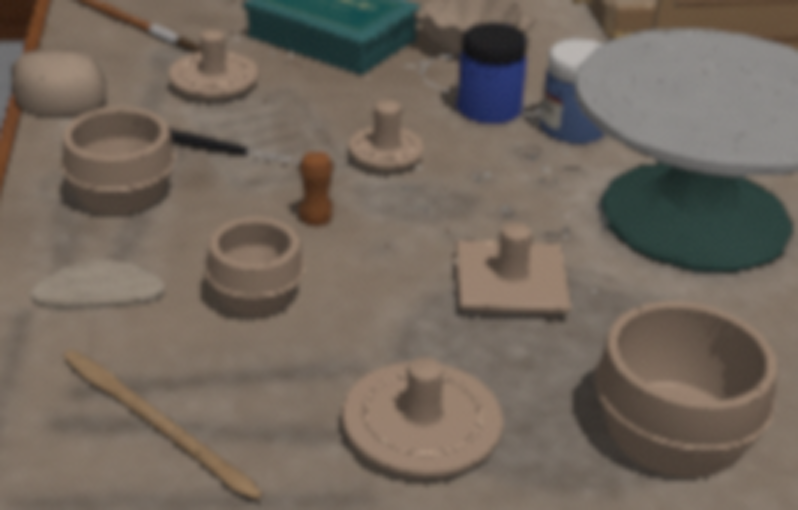

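Both views show the same layout, but their rays disagree consistently by about 12 mm in y. That's well beyond the stated 2 mm calibration, so I'll let the robot decide. I'll put the closed fingertips, tilted, at a known point that both cameras can see.

```bash
python3 - <<'E'
from h import *
set_gripper(0.0)
for th in(-50,-40,-30):
    q=(R.from_euler('y',th,degrees=True)*R.from_quat([0,1,0,0])*R.from_euler('z',0)).as_quat()
    try: movep([0.5,0.03,0.15],q); print("ok",th);break
    except MotionError as e: print(th,e)
p=read_tool_pos(); print(p,read_time_s())
ims={}
for n in("scene","top"):
    im=get_image(n)[:,:,::-1].copy(); cv2.imwrite(f"pics/{n}1.png",im)
    u=px(n,p);print(n,u); a,b=np.round(u).astype(int)
    c=cv2.resize(im[b-40:b+40,a-50:a+50],None,fx=4,fy=4,interpolation=cv2.INTER_CUBIC)
    cv2.drawMarker(c,(int((u[0]-a+50.5)*4),int((u[1]-b+40.5)*4)),(0,255,0),0,14,1);ims[n]=c
cv2.imwrite("pics/cal.png",np.hstack([ims["scene"],ims["top"]]))
E
```

```text
ok -50
[0.5002575  0.03032703 0.15053387] 3.5917
scene [264.72432064 185.33817939]
top [287.76642893 184.13034963]
```

View pics/cal.png

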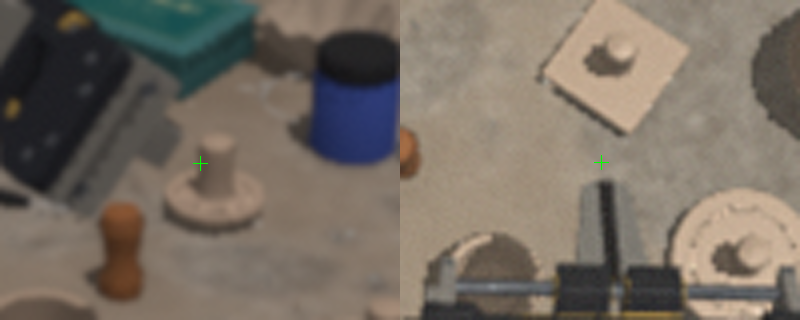

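In the scene view the fingertips sit about (-7,-3) px from the projected TCP. In the top view they are about (+1.5,+4.5) px off. I'll triangulate the tip and compare, since this should show which calibration is off.

```bash
cat >> h.py <<'E'
def tri(a,b):
    o1,d1=ray("top",*a);o2,d2=ray("scene",*b)
    d1/=np.linalg.norm(d1);d2/=np.linalg.norm(d2)
    s=np.linalg.lstsq(np.c_[d1,-d2],o2-o1,rcond=None)[0]
    return (o1+d1*s[0]).round(4),(o2+d2*s[1]).round(4)
E
python3 - <<'E'
from h import *
print("tip",tri((289.3,188.6),(257.7,181.9)))
k=lambda u,v:(u/3+130-.3,v/3+125-.3); j=lambda u,v:(u/3+140-.3,v/3+145-.3)
for n,a,b in[("Lknob top",(588,245),(427,367)),("Mknob",(68,128),(214,40)),("Sknob",(279,64),(389,108)),("SQknob",(487,93),(516,231)),
 ("Ldisc",(581,251),(423,420)),("Mdisc",(80,138),(213,75)),("Lrim",(682,97),(690,350)),("Mrim",(194,294),(117,138)),("Srim",(393,269),(254,248))]:
    print(n,*tri(k(*a),j(*b)))
for n in("top","scene"): print(R.from_quat(camera_info(n)['attitude']).as_matrix().round(3))
E
```

```text
tip (array([0.4872, 0.0279, 0.1636]), array([0.4842, 0.0294, 0.1628]))
Lknob top [ 0.4682 -0.0744  0.047 ] [ 0.4706 -0.0756  0.0476]
Mknob [0.5611 0.3754 0.041 ] [0.5651 0.3737 0.0415]
Sknob [0.6224 0.1935 0.0456] [0.624  0.1927 0.046 ]
SQknob [0.6003 0.0109 0.0452] [0.6036 0.0091 0.0464]
Ldisc [ 0.4692 -0.0757  0.0071] [ 0.4699 -0.0761  0.0073]
Mdisc [0.5607 0.374  0.0083] [0.5627 0.3731 0.0085]
Lrim [ 0.5955 -0.1538  0.062 ] [ 0.5981 -0.1555  0.0633]
Mrim [0.4185 0.2552 0.048 ] [0.4222 0.2538 0.0482]
Srim [0.4447 0.0894 0.0403] [0.4466 0.0886 0.0405]
[[ 0.026  0.976 -0.215]
 [-1.     0.024 -0.011]
 [-0.006  0.215  0.977]]
[[ 0.851  0.266 -0.452]
 [-0.525  0.454 -0.72 ]
 [ 0.013  0.85   0.526]]
```

Triangulated knob, disc and rim heights are about 5 mm low but consistent with each other. The fingertips triangulate about 19 mm short of the TCP along the tool. A force-limited touch on bare table at (0.50, 0.02) will settle which is right.

```bash
python3 - <<'E'
from h import *
q=[0,1,0,0]
movep([0.5,0.02,0.13],q)
print(move_straight([0.5,0.02,0.03],rate=.1), read_tool_pos())
r=move_straight([0.5,0.02,-0.022],rate=.03,force_limit=4); print(r,read_tool_pos(),read_contact_force(),read_time_s())
p=read_tool_pos(); ims=[]
for n in("scene","top"):
    im=get_image(n)[:,:,::-1].copy(); cv2.imwrite(f"pics/{n}2.png",im)
    u=px(n,p);print(n,u); a,b=np.round(u).astype(int)
    c=cv2.resize(im[b-40:b+40,a-50:a+50],None,fx=4,fy=4,interpolation=cv2.INTER_CUBIC)
    cv2.drawMarker(c,(int((u[0]-a+50.5)*4),int((u[1]-b+40.5)*4)),(0,255,0),0,14,1);ims.append(c)
cv2.imwrite("pics/cal2.png",np.hstack(ims))
move_straight([0.5,0.02,0.13],rate=.15)
E
```

```text
False [0.50067945 0.01987896 0.03071125]
False [ 0.50015767  0.01999587 -0.02181808] [-0.16316496  0.58089013  0.59143433] 7.7083
scene [264.79437057 261.91628769]
top [286.27221658 197.88829899]
```

View pics/cal2.png

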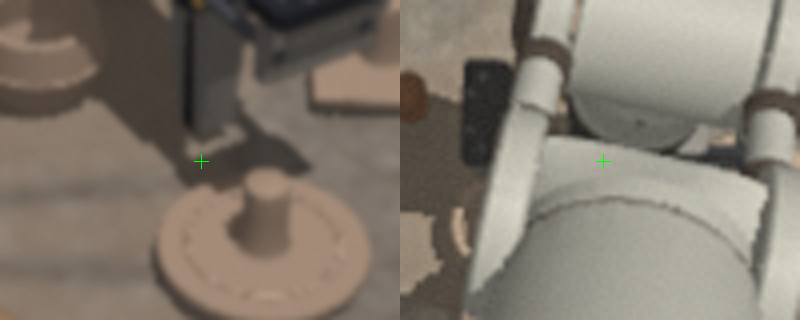

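There was no contact at z = -0.022, so the real fingertips do sit well behind the reported TCP. I'll keep feeling downward.

```bash
python3 - <<'E'
from h import *
move_straight([0.5,0.02,-0.018],rate=.15)
r=move_straight([0.5,0.02,-0.05],rate=.02,force_limit=4); print(r,read_tool_pos(),read_contact_force(),read_time_s())
move_straight([0.5,0.02,0.13],rate=.2); set_gripper(1.0); print(read_grip_width(),read_time_s())
E
```

```text
True [ 0.49998525  0.02000096 -0.0271253 ] [-0.98742281  0.23965257  4.21788708] 10.8167
1.001086701722234 13.1333
```

Contact came at TCP z = -0.027, so the real tips are about 26 mm behind the reported TCP, and I'll compensate for that. Next I'll straddle the large lid's knob, take one look from close by, and check turntable clearance.

```bash
cat >> h.py <<'E'
Q=[0,1,0,0]; OFF=0.0265   # real tips lie OFF behind the reported TCP
def tip(x,y,z,**k): return move_straight([x,y,z-OFF],Q,**k)
LID=dict(L=(.4695,-.0755),M=(.562,.374),S=(.622,.193))
POT=dict(L=(.597,-.1545),M=(.420,.2545),S=(.4455,.089)); H=dict(L=.062,M=.054,S=.046)
E
python3 - <<'E'
from h import *
print("plate",tri((298,85),(378,178)),"plate near edge",onz("top",292,120,.12),"lamp base",onz("top",372,103,.02))
print("tip px pred",px("scene",[.5,.02,.005]),"seen approx", 264.8+(210-202)/4, 261.9+(125-162)/4)
set_gripper(.6)
x,y=LID['L']; tip(x,y,.10); tip(x,y,.042)
im=get_image("scene")[:,:,::-1]; cv2.imwrite("pics/L1.png",cv2.resize(im[220:320,220:350],None,fx=6,fy=6,interpolation=cv2.INTER_CUBIC)); print(read_time_s())
E
```

```text
plate (array([0.7708, 0.0019, 0.1044]), array([0.7695, 0.0028, 0.1036])) plate near edge [0.66842194 0.01838536] lamp base [ 0.76608183 -0.21288393]
tip px pred [265.15705713 251.40992119] seen approx 266.8 252.64999999999998
15.325
```

View pics/L1.png

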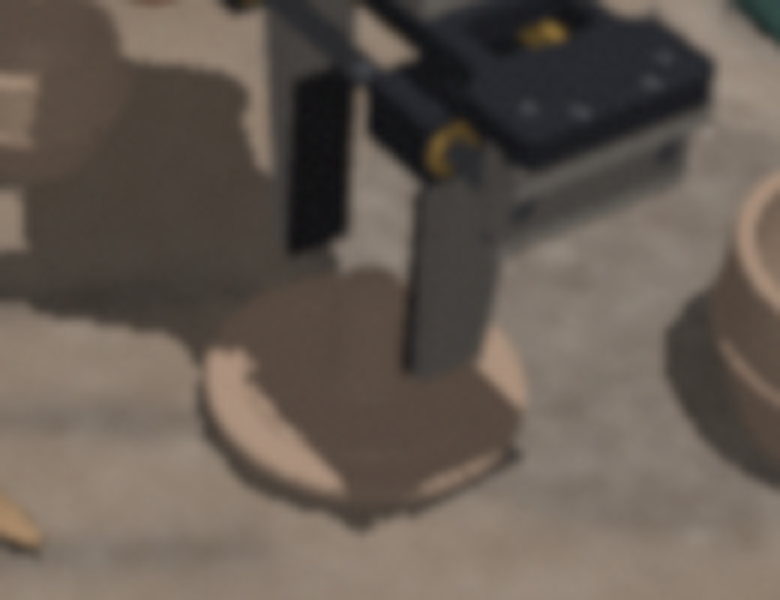

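The fingers straddle the knob: pad tips at crop (320,245) and (440,365), with the shadowed knob between them at about (370,300). The touch spot also projects within 2 px in the scene view. I'll grasp, lift and look.

```bash
python3 - <<'E'
from h import *
x,y=LID['L']; tip(x,y,.021,rate=.08); set_gripper(0); print("grip",read_grip_width()*.092,read_finger_force())
tip(x,y,.13); print(read_grip_width()*.092,read_contact_force())
X,Y=POT['L']; tip(X,Y,.13); tip(X,Y,.062+.030)
ims=[get_image(n)[:,:,::-1].copy() for n in("scene","top")]; cv2.imwrite("pics/s3.png",ims[0])
cv2.imwrite("pics/L2.png",np.hstack([cv2.resize(i,None,fx=4,fy=4,interpolation=cv2.INTER_CUBIC) for i in(ims[0][215:315,320:420],ims[1][100:200,306:406])])); print(read_time_s())
E
```

```text
grip 0.02132717908217138 30.000357627868652
0.020988784940301937 [-0.3695994   0.45654159 -1.17879453]
18.8667
```

View pics/L2.png

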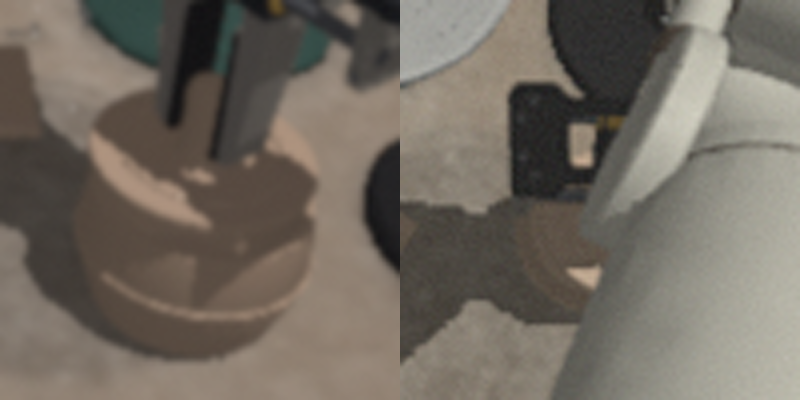

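The lid is held level over the large pot: disc spans columns 90–320, pot ridge 100–312, both centred at about 206. I'll lower it with a force limit, which should stop at tip z ≈ 0.075.

```bash
cat >> h.py <<'E'
def lower(k,lim=4):
    X,Y=POT[k]; r=tip(X,Y,H[k]+.010,rate=.03,force_limit=lim); z=read_tool_pos()[2]+OFF
    print("lower",r,"tip z-rim",round(z-H[k],4),"want .013",read_contact_force().round(1),read_time_s()); return z-H[k]
def release(k):
    X,Y,z=read_tool_pos(); set_gripper(.6); move_straight([X,Y,z+.06],rate=.15); print(read_time_s())
E
python3 - <<'E'
from h import *
if lower('L')<.0155: release('L')
E
```

```text
lower True tip z-rim 0.0132 want .013 [2.7 0.5 1.1] 19.425
20.625
```

The large lid stopped at 13.2 mm against an expected 13, so it's seated. Next is the medium lid, with a look before the final lowering.

```bash
cat >> h.py <<'E'
def fetch(k):
    x,y=LID[k]; X,Y=POT[k]; p=read_tool_pos()
    tip(p[0],p[1],.16,rate=.25); tip(x,y,.16,rate=.3); tip(x,y,.06,rate=.2); tip(x,y,.021,rate=.06,force_limit=5); print("tip",read_tool_pos()[2]+OFF)
    set_gripper(0); print("grip",read_grip_width()*.092)
    tip(x,y,.15,rate=.2); tip(X,Y,.15,rate=.2); tip(X,Y,H[k]+.030,rate=.1)
    i=get_image("scene")[:,:,::-1]; a,b=px("scene",[X,Y,H[k]+.01]).astype(int)
    cv2.imwrite(f"pics/{k}2.png",cv2.resize(i[b-50:b+50,a-50:a+50],None,fx=5,fy=5,interpolation=cv2.INTER_CUBIC)); print(read_time_s())
E
python3 - <<'E'
from h import *
fetch('M')
E
```

```text
tip 0.021202833153612526
grip 0.02130563554609451
27.575
```

View pics/M2.png

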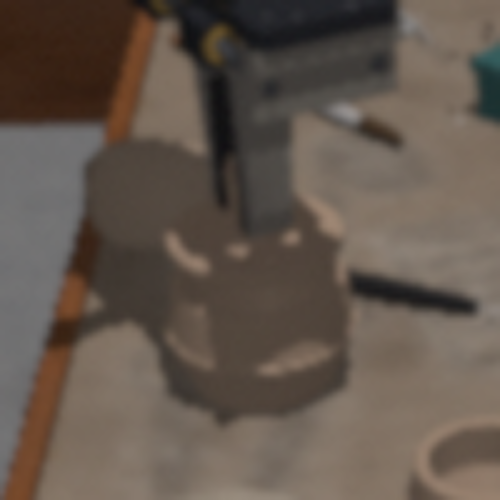

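The medium lid's disc spans columns 165–345 and the pot 163–350, so it's centred. I'll lower and release it, then fetch the small one.

```bash
python3 - <<'E'
from h import *
if lower('M')<.0155: release('M'); fetch('S')
E
```

```text
lower True tip z-rim 0.0128 want .013 [-0.8 -0.1  4.2] 28.1417
29.3417
tip 0.021166021934865744
grip 0.021634507622768303
35.45
```

View pics/S2.png

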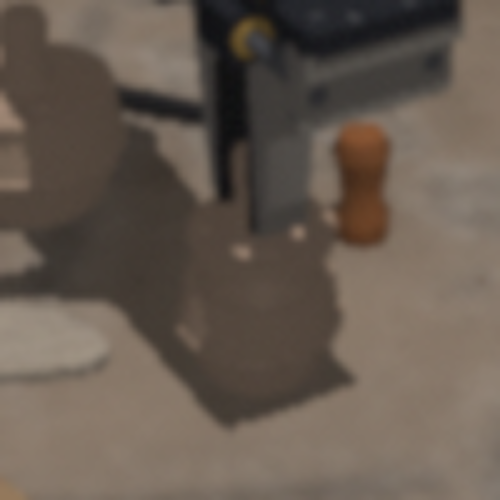

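The small lid's disc spans 188–333 and the pot 183–338, both centred at about 260. I'll lower, release, retreat and check everything in both views.

```bash
python3 - <<'E'
from h import *
if lower('S')<.0155:
    release('S'); p=read_tool_pos(); tip(p[0],p[1],.2); move_j([1.054,0.158,1.597,0,1.386,-0.21])
    t,s=[get_image(n)[:,:,::-1] for n in("top","scene")]
    cv2.imwrite("pics/t9.png",cv2.resize(t[125:250,130:390],None,fx=3,fy=3,interpolation=cv2.INTER_CUBIC))
    cv2.imwrite("pics/s9.png",cv2.resize(s[145:315,140:406],None,fx=3,fy=3,interpolation=cv2.INTER_CUBIC)); print(read_time_s())
E
```

```text
lower True tip z-rim 0.0128 want .013 [-0.7  1.1  4.7] 36.0167
37.2167
39.9333
```

View pics/t9.png

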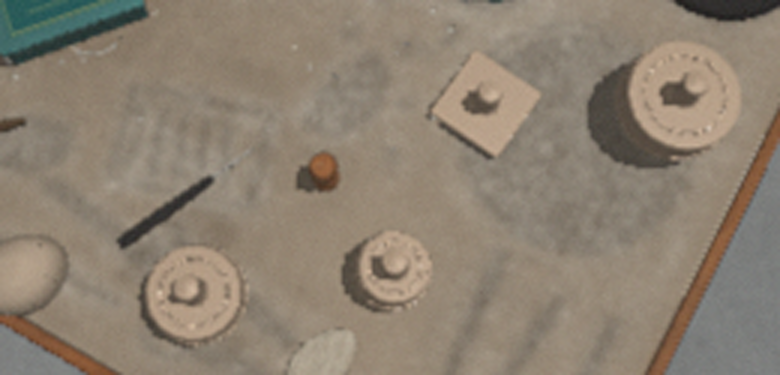

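View pics/s9.png

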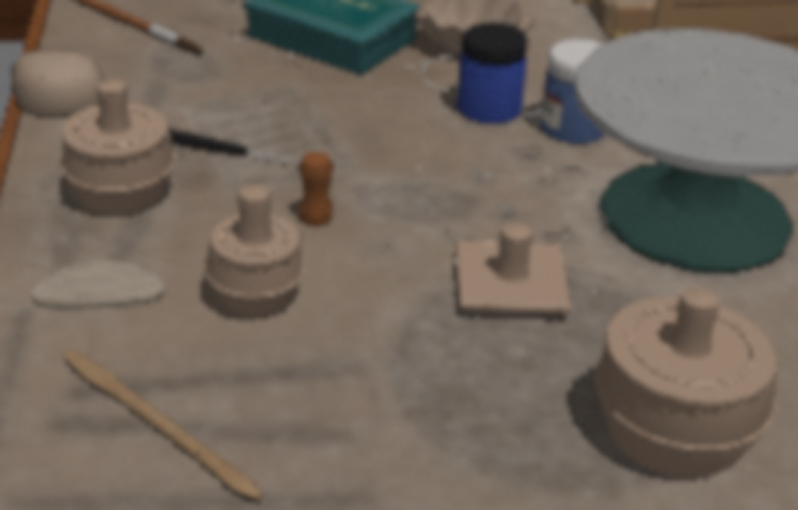

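All three lids lie flat and centred: L at top crop (685,97), M (195,294), S (394,267). The pots and the square lid (487,103) are where they were.

```bash
python3 -c "
from plant import *
print(hand_in(),read_time_s())"
```

```text
the job is handed in; nothing more can be done
the job is handed in; nothing more can be done
```

I put all three round lids on their matching pots and handed the job in at about 40 s; the final pictures show them flat and centred, with the pots and the square lid where they were, but no verdict came back.

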